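Sort bench blocks by drag on the surface plate

TASK

Three steel bench blocks that look alike lie on the iron surface plate: some have been lapped to a polish underneath, the others are still rough, and only the drag when you slide a block over the plate tells which. Slide each one a few centimetres along the plate to feel it, and lay the polished blocks flat in the slanted cork-lined rack, one to a pocket, square and down against its lip, and the rough ones flat in the open metal tray. Set them down gently, never dropping or slamming them, and leave the oil bottle, brush and clamp where they are.

Things in the scene. Friction and masses are not known exactly. Their poses are not given: they have to be found in the camera images.
- plate: Grey cast-iron surface plate, fixed, 200 mm (x) by 300 mm (y), flat top 55 mm above its origin, which is the centre of its underside on the bench. The three blocks start on it in a row along y, about 100 mm apart, each up to 50 mm to either side of the plate's middle line in x and turned up to 15 degrees.
- block_a: Steel bench block, 60 x 60 mm and 30 mm thick, 0.78 to 0.92 kg, bright plain faces; starts flat on the plate. Origin: centre of its underside; x, y normal to its sides, z up. All three look the same, but underneath each is either polished (drag on the plate 0.07 to 0.09 of its weight, under 1 N) or rough (0.7 to 0.9 of its weight, 5.5 to 8 N); at least one of each. Its sides grip alike.
- block_b: Steel bench block, 60 x 60 mm and 30 mm thick, 0.78 to 0.92 kg, bright plain faces; starts flat on the plate. Origin: centre of its underside; x, y normal to its sides, z up. All three look the same, but underneath each is either polished (drag on the plate 0.07 to 0.09 of its weight, under 1 N) or rough (0.7 to 0.9 of its weight, 5.5 to 8 N); at least one of each. Its sides grip alike.
- block_c: Steel bench block, 60 x 60 mm and 30 mm thick, 0.78 to 0.92 kg, bright plain faces; starts flat on the plate. Origin: centre of its underside; x, y normal to its sides, z up. All three look the same, but underneath each is either polished (drag on the plate 0.07 to 0.09 of its weight, under 1 N) or rough (0.7 to 0.9 of its weight, 5.5 to 8 N); at least one of each. Its sides grip alike.
- rack: Small fixed plywood rack, 135 mm (x) by 264 mm (y), about 190 mm high over its light; it stands to the left of the plate (+y), its low front edge towards the plate. Origin: centre of its underside on the bench; x points from its front to its back.
- bed: The rack's cork bed, rising 35 degrees from its front lip, 110 mm long, 244 mm wide. Origin: on the cork, middle of the foot of the lip, 30 mm above the bench; x runs up the slope, y along the lip, z squarely out of the cork. The lip (x below 0) and three 8 mm dividers (y = -118, 0, 118 mm) stand 12 mm proud and leave two pockets 110 mm wide. A block let go on the cork slides down to the lip.
- pocket_left (a point): Left pocket of the bed (y = 59 mm on the bed): point on the cork under the centre of a block that lies squarely against the lip (31 mm up the slope). Its axes are those of the bed.
- pocket_right (a point): Right pocket of the bed (y = -59 mm on the bed), likewise.
- light_bar (a point): Middle of the underside of the rack's fixed light bar, 28 mm wide (x), 16 mm thick, 264 mm long along the rack's y, 10 mm ahead of the rack's middle, 172 mm above the bench, on posts outside the bed's ends. It hangs over the pockets: a hand held upright does not fit beneath it, one squared up to the bed passes in front of it.
- tray: Open sheet-metal tray, fixed, 230 mm (x) by 200 mm (y), 45 mm high, walls and floor 4 mm; to the right of the plate (-y). Origin: centre of its underside.
- oil_bottle: Amber bottle with a black cap, 48 mm across and 130 mm high, standing loose beyond the plate; leave it alone. Origin: centre of its underside.
- chip_brush: Brush 190 mm long, lying loose beyond the plate; leave it alone. Origin: centre of its underside.
- g_clamp: Red G-clamp lying loose on the bench beyond the tray, about 100 by 155 mm and 18 mm high; leave it alone. Origin: on its underside, inside the frame.
There are look-alikes about, which are no part of the job. What is shaped like the block_b but green or purple is not meant. Leave any turquoise look-alike of the block_c alone.

How it is judged:
By the outcome, as a careful person would: the job done as asked, in the order asked, and still so for the second after the job is handed in, with the robot touching nothing.
It also fails if it takes over 70 s, if anything falls off the work surface, if the arm or the gripper's body presses on something with over 40 N, if the wrist force passes 120 N, or if a joint passes its speed limit or range.

ROBOT

A 6-joint arm with a two-finger parallel gripper is mounted at the origin on the work surface. World frame = base frame: x ahead of the robot, y to its left, z up, the work surface at z = 0. Lengths are in m, angles in degrees, forces in N, time in s.
With the tool pointing down it reaches from about 0.375 to 0.9 m from the base axis. Payload 3.1 kg.
Tool frame: the origin (TCP) lies on the centre line of the jaws, within the pads' length; the fingertips stand 25 mm ahead of it and the grasp point (between the pads) lies 6 mm ahead of it; z points along the fingers, y is the line along which they close (so a half turn about z gives the same grasp; the last joint's range is limited). The gripper opens to 87 mm and grips with 3 to 60 N. Pads are 19 mm wide; open, the fingers measure 117 mm over their backs; the gripper's body (75 mm by 190 mm) begins 51 mm behind the grasp point.
Start: joints at [65.002, 30.224, 82.088, -0, 67.689, -10.227], TCP at [0.159, 0.604, 0.248] pointing down, gripper open.
Joint ranges: [-176.69, 176.69], [-43.24, 126.21], [12.49, 139.97], [-82, 262], [0, 151.66], [-163.58, 163.58]. Speed limits (degrees/s): [159.86, 159.86, 180, 180, 180, 180].

INTERFACE

Orientations are given as a 3x3 rotation matrix whose columns are the frame's x, y, z axes.
In Python, from rig import * gives the robot as it stands.
- The arm moves only by the tool step_arm, never from a script. Its argument "steps" is a list of rows, each a list of 7 numbers: the shift along the tool's x, y, z normalised to -1 to 1, where 1 is 0.3 m, then the turn, a rotation vector about the tool's x, y, z normalised to -1 to 1, where 1 is 45 degrees, then the gripper's target within -1 to 1 (shut at 1, half-way at 0, fully open at -1). A call has 1 to 8 rows; each row is the pose to reach, as a shift and turn from the pose commanded when the call began, along the tool's axes at that moment; what a row does not reach only later rows make up. A row lasts 1/12 s, in which the tool goes at most 41.7 mm and 7.16 degrees, less where a joint would pass 70% of its speed; a pose out of reach is approached as far as the arm can. A call with a number of a shift or a turn outside -1 to 1 is refused whole. A call with a gripper value outside its range is refused whole. The fingers move at their own pace and stop on an object; the grip force is fixed at half the most. Time passes only in rows, so rows that repeat a pose let the fingers close. It gives the time, the measured TCP pose, the force, the opening and the grip force at its end, in the units of the state.
- read_state(): the state, without advancing time (a new reading comes with each control period).
- capture(name): name is "scene" or "top"; returns a dict with "image" (400x640x3 uint8, red, green, blue), "vertical_fov" (degrees; the focal length in pixels is half the picture's height over the tangent of half this angle, whatever the lens; pixels are square), "cx", "cy" (the principal point, pixels), "k1" (the pictures are not rectified: a ray, as slopes to the right and down, at radius r is drawn at 1 + k1 r^2 times it, then the intrinsics apply), "world_from_camera" (4x4, takes a point from camera to world coordinates). Camera axes: x right, y down, z forward; pixel columns grow to the right and rows downward; lengths in m; the calibration is good to about 2 mm. A picture is of the moment at which its call begins. There is no depth.
- hand_in(): hands the job in; it is judged then, once.
The state is a dict: "time_s": time; "joint_positions": joint angles; "qvel": joint speeds; "tau": joint torques, N m; "position": TCP position; "tcp_rot": TCP orientation; "force": force on the tool from outside, world axes, zero at the start; "moment": the same for the moment, N m; "opening": opening from 0.0 (shut) to 1.0 (fully open); "grasp_force": force on a finger pad.
Only numpy, scipy, OpenCV 4.12 (cv2) and the standard library are available. Lean on these libraries where they do the work, as an engineer would, in place of code of your own. Each camera call takes 0.05 s, during which the arm holds its last target. There are 200 camera calls.

## Working session

There is one attempt and no reset: what is moved stays moved. The work goes in short steps, Python scripts to look and compute and a tool call to move; the robot and the scene stay as the last step left them, time stands still between calls to the robot, and variables do not carry over. Pictures are saved under pics/ and viewed, at most 10 in all, crops included, and the job is handed in when it is done.

Besides the shell and the picture viewer there is one more tool, called after ">>>" as name(argument=value, ...) on one line, values as JSON. step_arm: Moves the arm, as the interface text tells. Scaled input: -1 to 1 covers 0.3 m each way for a shift and 45 degrees each way for a turn. Its arguments: {"type":"object","properties":{"steps":{"type":"array"}},"required":["steps"]}

```bash
mkdir -p pics; cat > h.py <<'E'
from rig import *
import numpy as np, cv2
def cap(n):
    c=capture(n); return c
def ray(c,u,v):
    f=200/np.tan(np.radians(c["vertical_fov"])/2)
    K=np.array([[f,0,c["cx"]],[0,f,c["cy"]],[0,0,1.]])
    p=cv2.undistortPoints(np.array([[[u,v]]],float),K,np.array([c["k1"],0,0,0.]))[0,0]
    # drawn = slope*(1+k1 r^2): opencv forward model
    T=np.array(c["world_from_camera"]); d=T[:3,:3]@np.array([p[0],p[1],1]); return T[:3,3],d
def onz(c,u,v,z):
    o,d=ray(c,u,v); return o+d*(z-o[2])/d[2]
def save(c,name,crop=None,s=1):
    im=c["image"][:,:,::-1]
    if crop: im=im[crop[1]:crop[3],crop[0]:crop[2]]
    cv2.imwrite("pics/"+name,cv2.resize(im,None,fx=s,fy=s,interpolation=cv2.INTER_CUBIC))
E
python3 - <<'E'
from h import *
for n in("scene","top"):
    c=cap(n); save(c,n+"0.png"); print(n,c["vertical_fov"],c["cx"],c["cy"],c["k1"],np.round(c["world_from_camera"],3).tolist())
s=read_state(); print(s["time_s"],s["position"],s["force"],np.round(s["tcp_rot"],3).tolist())
E
```

```text
scene 49.599380616595155 320.72438302588836 202.8396774540441 -0.07807070764753593 [[0.812, 0.472, -0.343, 0.985], [0.583, -0.648, 0.489, -0.61], [0.009, -0.597, -0.802, 1.093], [0.0, 0.0, 0.0, 1.0]]
top 53.94430522175373 311.9099306257491 193.51709491589145 -0.05777968985188321 [[-0.012, -0.996, 0.09, 0.498], [-1.0, 0.013, 0.006, -0.012], [-0.007, -0.09, -0.996, 1.088], [0.0, 0.0, 0.0, 1.0]]
0.1 [0.15906146 0.60376862 0.24666969] [-0.38346518 -0.30265938  0.5719806 ] [[-0.967, 0.255, -0.001], [0.255, 0.967, -0.002], [0.0, -0.002, -1.0]]
```

View pics/scene0.png

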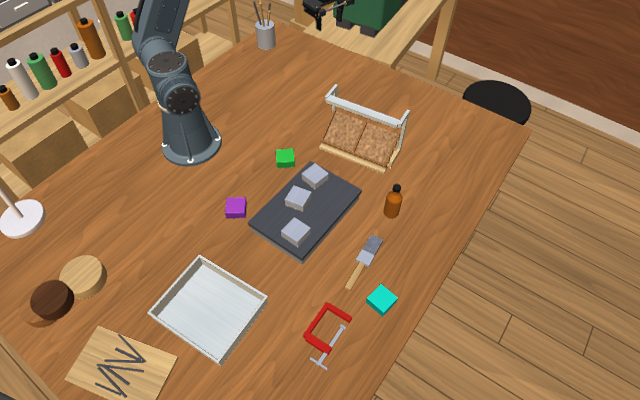

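View pics/top0.png

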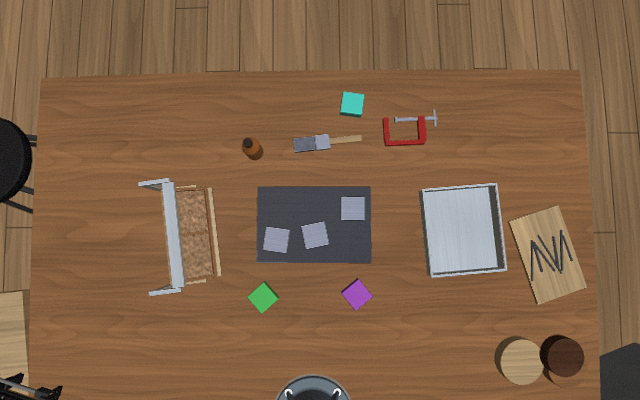

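The blocks meant are the three grey ones on the plate, at top-view pixels (276,239), (315,235) and (352,208). The green (263,297), purple (357,294) and turquoise (352,103) ones are look-alikes: wrong colour and off the plate. Next I'll enlarge the plate and rack and measure.

```bash
python3 - <<'E'
from h import *
c=cap("top"); im=c["image"]; hsv=cv2.cvtColor(im,cv2.COLOR_RGB2HSV)
m=((hsv[...,2]>115)&(hsv[...,1]<70)).astype(np.uint8); 
roi=np.zeros_like(m); roi[180:270,255:375]=1; m1=m*roi
for k in cv2.findContours(m1,0,2)[0]:
    if cv2.contourArea(k)<200: continue
    r=cv2.minAreaRect(k); b=cv2.boxPoints(r); P=np.array([onz(c,*q,.085) for q in b])
    e=P[1]-P[0]; print("blk",np.round(r[0],1),np.round(P.mean(0),4),"sides",np.round([np.linalg.norm(e),np.linalg.norm(P[2]-P[1])],4),"ang",np.degrees(np.arctan2(e[1],e[0]))%90)
a=cv2.resize(im[170:305,130:385],None,fx=3,fy=3,interpolation=cv2.INTER_CUBIC)
cv2.imwrite("pics/topcrop.png",a[:,:,::-1])
s=cap("scene"); save(s,"scenecrop.png",(300,75,430,180),6)
# plate & tray extents
p=(hsv[...,2]<85)&(hsv[...,1]<90); q=np.zeros_like(p); q[180:270,250:380]=p[180:270,250:380]
ys,xs=np.nonzero(q); print("plate px",xs.min(),xs.max(),ys.min(),ys.max(),onz(c,(xs.min()+xs.max())/2,(ys.min()+ys.max())/2,.055))
t=np.zeros_like(m); t[178:282,412:512]=m[178:282,412:512]
k=max(cv2.findContours(t,0,2)[0],key=cv2.contourArea); b=cv2.boxPoints(cv2.minAreaRect(k)); P=np.array([onz(c,*q,.045) for q in b]); print("tray",np.round(P,3).tolist(),P.mean(0))
E
```

```text
blk [275.9 239.4] [0.473  0.0869 0.085 ] sides [0.0594 0.061 ] ang 81.62955401147455
blk [314.8 234.7] [ 0.4836 -0.0123  0.085 ] sides [0.0604 0.0591] ang 10.566785344082419
blk [352.5 208. ] [ 0.5503 -0.1093  0.085 ] sides [0.0589 0.0562] ang 89.24625144277049
plate px 257 370 187 262 [ 0.5098853  -0.00908332  0.055     ]
tray [[0.602, -0.3, 0.045], [0.62, -0.51, 0.045], [0.38, -0.521, 0.045], [0.365, -0.314, 0.045]] [ 0.49181259 -0.41119533  0.045     ]
```

View pics/topcrop.png

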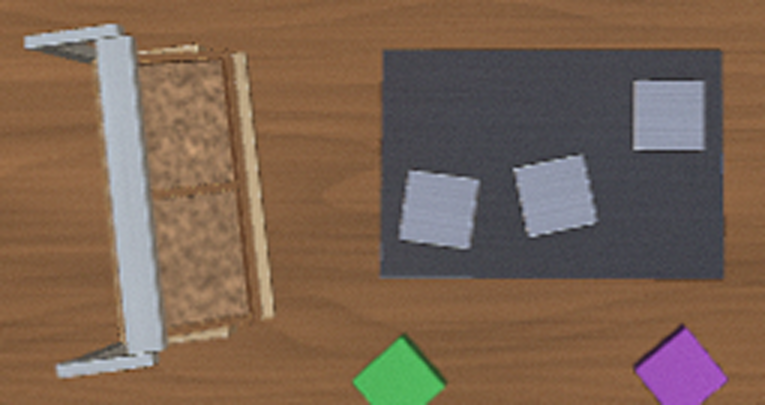

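View pics/scenecrop.png

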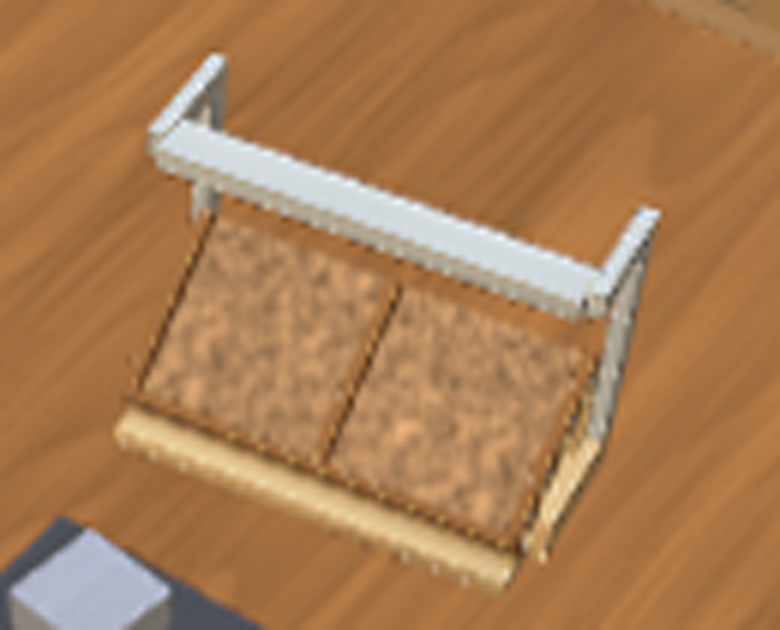

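The crops confirm three bright grey blocks on the plate. They also show the rack with its lip facing the plate: the divider meets the lip at top crop (240,186) and scene crop (325,462). I'll triangulate the rack from these.

```bash
cat >> h.py <<'E'
def tri(c1,p1,c2,p2):
    o1,d1=ray(c1,*p1);o2,d2=ray(c2,*p2)
    d1=d1/np.linalg.norm(d1);d2=d2/np.linalg.norm(d2)
    t=np.linalg.lstsq(np.c_[d1,-d2],o2-o1,rcond=None)[0]
    a,b=o1+t[0]*d1,o2+t[1]*d2
    return (a+b)/2,np.linalg.norm(a-b)
E
python3 - <<'E'
from h import *
c=cap("top");s=cap("scene")
T=lambda x,y:(x/3+130-.33,y/3+170-.33); S=lambda x,y:(x/6+300-.4,y/6+75-.4)
print("bar outer top z.188",onz(c,*T(97,38),.188),onz(c,*T(127,354),.188))
print("bar inner bot z.172",onz(c,*T(132,36),.172),onz(c,*T(163,350),.172))
for z in(.03,.04): print("cork edge",z,onz(c,*T(224,62),z),onz(c,*T(252,318),z))
print("lip front top edge .04",onz(c,*T(246,54),.04),onz(c,*T(273,317),.04))
print("lip inner top edge .04",onz(c,*T(233,56),.04),onz(c,*T(261,319),.04))
for z in(.03,.04): print("scene cork edge",z,onz(s,*S(142,392),z),onz(s,*S(505,535),z))
print("divider",tri(c,T(240,186),s,S(325,462)))
print("lip front L",tri(c,T(246,54),s,S(512,580)),tri(c,T(273,317),s,S(118,430)))
print("bar",tri(c,T(97,38),s,S(645,205)))
E
```

```text
bar outer top z.188 [0.61018324 0.34245504 0.188     ] [0.36801905 0.31496474 0.188     ]
bar inner bot z.172 [0.61336115 0.32060596 0.172     ] [0.3687201  0.29251824 0.172     ]
cork edge 0.03 [0.60627818 0.2869578  0.03      ] [0.37663875 0.25964051 0.03      ]
cork edge 0.04 [0.60525322 0.28412744 0.04      ] [0.37778456 0.25706838 0.04      ]
lip front top edge .04 [0.61221191 0.26423741 0.04      ] [0.37855194 0.23837659 0.04      ]
lip inner top edge .04 [0.61056505 0.27601828 0.04      ] [0.37686559 0.24904942 0.04      ]
scene cork edge 0.03 [0.38028894 0.26350698 0.03      ] [0.6050559  0.29193761 0.03      ]
scene cork edge 0.04 [0.38597807 0.2552955  0.04      ] [0.60863115 0.28345874 0.04      ]
divider (array([0.49635177, 0.27125362, 0.03705597]), np.float64(0.005890474158370862))
lip front L (array([0.61786365, 0.27290043, 0.01757664]), np.float64(0.008178461248701816)) (array([0.37563494, 0.24571366, 0.01078683]), np.float64(0.0010666457480371003))
bar (array([0.61521848, 0.33244396, 0.23864506]), np.float64(0.028554886965625945))
```

```bash
cat >> h.py <<'E'
from scipy.spatial.transform import Rotation as Rn
def down(deg): # tool down, tool y at world angle deg
    t=np.radians(deg); y=np.array([np.cos(t),np.sin(t),0]); z=np.array([0,0,-1.]); return np.c_[np.cross(y,z),y,z]
RA=np.radians(6.6); A=np.array([np.cos(RA),np.sin(RA),0]); RX=np.array([-np.sin(RA),np.cos(RA),0]); Z=np.array([0,0,1.])
c35,s35=np.cos(np.radians(35)),np.sin(np.radians(35)); UP=c35*RX+s35*Z; N=-s35*RX+c35*Z
F=np.array([.495,.2755,.030]); BED=np.c_[UP,A,-N]
def bed(x,y,z): return F+x*UP-y*A+z*N   # y: + is left pocket (towards robot)
def plan(p,R,pose=None):
    s=read_state(); p0,R0=pose or (s["position"],np.array(s["tcp_rot"]))
    d=R0.T@(np.array(p)-p0)/.3; r=Rn.from_matrix(R0.T@R).as_rotvec(degrees=True)/45
    print("t %.2f"%s["time_s"],"shift",np.round(d,3),"turn",np.round(r,3),"rows",np.linalg.norm(d)*.3/.0417,np.linalg.norm(r)*45/7.16)
E
python3 - <<'E'
from h import *
plan((.473,.087,.27),down(-8.4))
plan((.316,.345,.30),down(33))
E
```

```text
t 0.30 shift [-1.451 -1.4   -0.075] turn [-1.000e-03  1.000e-03  1.858e+00] rows 14.516020595123678 11.680225104997655
t 0.30 shift [-0.726 -0.702 -0.176] turn [-0.001  0.     0.938] rows 7.372750640306057 5.898103964380501
```

>>> step_arm(steps=[[-0.73,-0.7,-0.18,0,0,0.94,-1],[-0.73,-0.7,-0.18,0,0,0.94,-1],[-0.73,-0.7,-0.18,0,0,0.94,-1],[-0.73,-0.7,-0.18,0,0,0.94,-1],[-0.73,-0.7,-0.18,0,0,0.94,-1],[-0.73,-0.7,-0.18,0,0,0.94,-1],[-0.73,-0.7,-0.18,0,0,0.94,-1],[-0.73,-0.7,-0.18,0,0,0.94,-1]])

```text
time_s: 0.97
position: [0.3196, 0.3422, 0.3026]
tcp_rot: [[-0.541, 0.841, 0.002], [0.841, 0.541, -0.001], [-0.002, 0.001, -1.0]]
force: [0.3, 0.1, -0.0]
opening: 1.001
grasp_force: 0.0
```

```bash
python3 - <<'E'
from h import *
s=read_state();print(s["position"],s["qvel"].round(1) if hasattr(s["qvel"],"round") else s["qvel"])
plan((.473,.087,.2),down(-8.4))
E
```

```text
[0.31961425 0.34216418 0.30258887] [-21.8  -6.    3.4   3.1   2.3 -21.4]
t 0.97 shift [-0.991 -0.031  0.344] turn [0.003 0.002 0.915] rows 7.5514983684156975 5.747655901863231
```

>>> step_arm(steps=[[-0.5,-0.02,0.05,0,0,0.92,-1],[-0.5,-0.02,0.05,0,0,0.92,-1],[-0.5,-0.02,0.05,0,0,0.92,-1],[-0.99,-0.03,0.34,0,0,0.92,-1],[-0.99,-0.03,0.34,0,0,0.92,-1],[-0.99,-0.03,0.34,0,0,0.92,-1],[-0.99,-0.03,0.34,0,0,0.92,-1],[-0.99,-0.03,0.34,0,0,0.92,-1]])

```text
time_s: 1.63
position: [0.4728, 0.0884, 0.1983]
tcp_rot: [[0.149, 0.989, 0.0], [0.989, -0.149, -0.001], [-0.001, 0.0, -1.0]]
force: [0.4, 0.5, 0.9]
opening: 0.999
grasp_force: 0.0
```

```bash
python3 - <<'E'
from h import *
plan((.473,.087,.084),down(-8.4))
E
```

```text
t 1.63 shift [-0.004  0.001  0.381] turn [ 0.001  0.001 -0.004] rows 2.7409336369273305 0.027814156696709665
```

Descend to just above the plate, then close.

>>> step_arm(steps=[[0,0,0.13,0,0,0,-1],[0,0,0.25,0,0,0,-1],[0,0,0.32,0,0,0,-1],[0,0,0.36,0,0,0,-1],[0,0,0.375,0,0,0,-1],[0,0,0.375,0,0,0,-1]])

```text
time_s: 2.13
position: [0.471, 0.0912, 0.0861]
tcp_rot: [[0.147, 0.989, -0.002], [0.989, -0.147, 0.0], [-0.0, -0.002, -1.0]]
force: [0.8, -0.2, -0.1]
opening: 1.0
grasp_force: 0.0
```

>>> step_arm(steps=[[0,0,0,0,0,0,1],[0,0,0,0,0,0,1],[0,0,0,0,0,0,1],[0,0,0,0,0,0,1],[0,0,0,0,0,0,1],[0,0,0,0,0,0,1]])

```text
time_s: 2.63
position: [0.4732, 0.0912, 0.0879]
tcp_rot: [[0.147, 0.989, 0.004], [0.989, -0.147, -0.0], [0.0, 0.004, -1.0]]
force: [2.6, -0.3, 2.9]
opening: 0.688
grasp_force: 30.0
```

>>> step_arm(steps=[[0,0.015,0,0,0,0,1],[0,0.035,0,0,0,0,1],[0,0.055,0,0,0,0,1],[0,0.075,0,0,0,0,1],[0,0.095,0,0,0,0,1],[0,0.115,0,0,0,0,1],[0,0.135,0,0,0,0,1]])

```text
time_s: 3.22
position: [0.497, 0.0871, 0.0871]
tcp_rot: [[0.147, 0.989, -0.031], [0.989, -0.147, 0.002], [-0.002, -0.031, -1.0]]
force: [-18.5, 2.8, 20.8]
opening: 0.683
grasp_force: 30.0
```

>>> step_arm(steps=[[0,-0.015,0,0,0,0,1],[0,-0.035,0,0,0,0,1],[0,-0.055,0,0,0,0,1],[0,-0.075,0,0,0,0,1],[0,-0.095,0,0,0,0,1]])

```text
time_s: 3.63
position: [0.4871, 0.0891, 0.0879]
tcp_rot: [[0.147, 0.989, 0.009], [0.989, -0.147, -0.001], [0.001, 0.009, -1.0]]
force: [5.6, -1.7, 0.8]
opening: 0.691
grasp_force: 29.8
```

A drags about 0.6 of its normal load in both directions, so it is rough and goes to the tray. Lift first.

>>> step_arm(steps=[[0,-0.08,-0.01,0,0,0,1],[0,-0.08,-0.05,0,0,0,1],[0,-0.08,-0.12,0,0,0,1],[0,-0.08,-0.22,0,0,0,1],[0,-0.08,-0.32,0,0,0,1],[0,-0.08,-0.32,0,0,0,1]])

```text
time_s: 4.13
position: [0.4612, 0.0932, 0.1863]
tcp_rot: [[0.147, 0.989, 0.007], [0.989, -0.147, 0.0], [0.001, 0.006, -1.0]]
force: [2.2, -0.1, -7.9]
opening: 0.691
grasp_force: 29.8
```

```bash
python3 - <<'E'
from h import *
plan((.45,-.16,.19),down(-2))
plan((.445,-.412,.16),down(4))
E
```

```text
t 4.13 shift [-0.84   0.087 -0.013] turn [ 0.008 -0.001 -0.144] rows 6.079625616426311 0.9047169341204634
t 4.13 shift [-1.674  0.194  0.087] turn [ 0.008 -0.    -0.277] rows 12.138760352860883 1.7419768888730387
```

>>> step_arm(steps=[[-0.08,0.01,0,0,0,-0.03,1],[-0.2,0.02,0,0,0,-0.06,1],[-0.33,0.04,0,0,0,-0.1,1],[-0.46,0.05,0,0,0,-0.14,1],[-0.59,0.07,0,0,0,-0.18,1],[-0.72,0.08,0,0,0,-0.22,1],[-0.85,0.09,0,0,0,-0.25,1],[-0.98,0.1,0,0,0,-0.28,1]])

```text
time_s: 4.8
position: [0.4436, -0.2026, 0.1805]
tcp_rot: [[-0.073, 0.997, -0.005], [0.997, 0.073, 0.004], [0.004, -0.004, -1.0]]
force: [0.5, -0.0, -8.3]
opening: 0.689
grasp_force: 29.8
```

```bash
python3 - <<'E'
from h import *
plan((.445,-.412,.14),down(4))
E
```

```text
t 4.80 shift [-0.697 -0.045  0.132] turn [-0.006 -0.006  0.004] rows 5.114606903997069 0.0555488555270176
```

>>> step_arm(steps=[[-0.12,-0.01,0.01,0,0,0,1],[-0.25,-0.01,0.02,0,0,0,1],[-0.38,-0.02,0.05,0,0,0,1],[-0.5,-0.03,0.08,0,0,0,1],[-0.6,-0.04,0.11,0,0,0,1],[-0.67,-0.04,0.13,0,0,0,1],[-0.69,-0.04,0.13,0,0,0,1],[-0.69,-0.04,0.13,0,0,0,1]])

```text
time_s: 5.47
position: [0.4473, -0.4101, 0.1404]
tcp_rot: [[-0.069, 0.998, -0.003], [0.998, 0.069, 0.004], [0.004, -0.003, -1.0]]
force: [-0.3, 0.3, -8.0]
opening: 0.695
grasp_force: 29.8
```

```bash
python3 - <<'E'
from h import *
plan((.445,-.412,.037),down(4))
c=cap("top"); save(c,"tray1.png",(390,160,540,300),4)
E
```

```text
t 5.47 shift [-0.007 -0.007  0.345] turn [-0.004 -0.005 -0.   ] rows 2.481634900119559 0.04027105621385522
```

View pics/tray1.png

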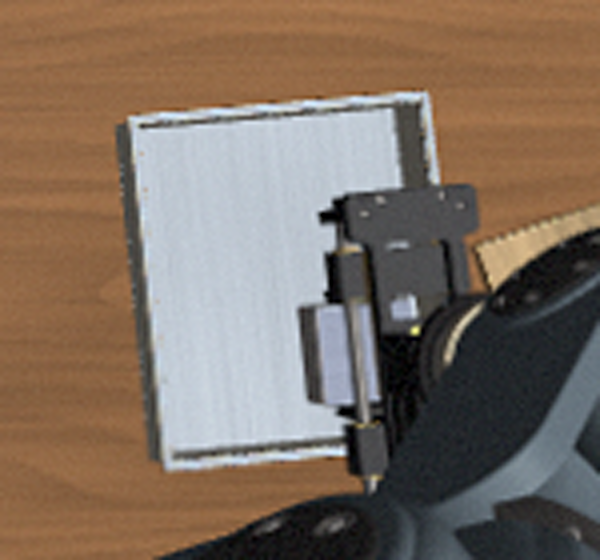

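The block is held level at crop (340,355), over the tray's robot side and inside its walls. Lower slowly to just above floor contact (TCP z about 0.037).

>>> step_arm(steps=[[0,0.01,0.06,0,0,0,1],[0,0.015,0.13,0,0,0,1],[0,0.015,0.2,0,0,0,1],[0,0.015,0.26,0,0,0,1],[0,0.015,0.3,0,0,0,1],[0,0.015,0.32,0,0,0,1],[0,0.015,0.33,0,0,0,1],[0,0.015,0.335,0,0,0,1]])

```text
time_s: 6.18
position: [0.4536, -0.4087, 0.0435]
tcp_rot: [[-0.072, 0.997, -0.0], [0.997, 0.072, 0.0], [0.0, -0.0, -1.0]]
force: [0.0, 0.1, -8.4]
opening: 0.692
grasp_force: 29.8
```

>>> step_arm(steps=[[0,0,0.005,0,0,0,1],[0,0,0.01,0,0,0,1],[0,0,0.01,0,0,0,1]])

```text
time_s: 6.43
position: [0.4536, -0.4096, 0.0412]
tcp_rot: [[-0.072, 0.997, 0.001], [0.997, 0.072, -0.001], [-0.001, 0.001, -1.0]]
force: [-0.1, -0.0, -8.6]
opening: 0.691
grasp_force: 29.8
```

>>> step_arm(steps=[[0,0,0.004,0,0,0,1],[0,0,0.008,0,0,0,1],[0,0,0.012,0,0,0,1],[0,0,0.012,0,0,0,1]])

```text
time_s: 6.77
position: [0.4532, -0.4091, 0.0368]
tcp_rot: [[-0.072, 0.997, -0.0], [0.997, 0.072, 0.0], [0.0, -0.0, -1.0]]
force: [-0.5, -0.5, -8.2]
opening: 0.688
grasp_force: 29.8
```

>>> step_arm(steps=[[0,0,0.003,0,0,0,1],[0,0,0.006,0,0,0,1],[0,0,0.006,0,0,0,1]])

```text
time_s: 7.02
position: [0.4533, -0.4091, 0.0366]
tcp_rot: [[-0.072, 0.997, -0.0], [0.997, 0.072, -0.0], [-0.0, -0.0, -1.0]]
force: [-2.4, 2.6, 3.1]
opening: 0.688
grasp_force: 29.7
```

Contact made gently. Release partway, then lift clear.

>>> step_arm(steps=[[0,0,0,0,0,0,-0.5],[0,0,0,0,0,0,-0.6],[0,0,0,0,0,0,-0.6],[0,0,-0.05,0,0,0,-0.6],[0,0,-0.15,0,0,0,-0.6],[0,0,-0.28,0,0,0,-0.8],[0,0,-0.4,0,0,0,-1],[0,0,-0.5,0,0,0,-1]])

```text
time_s: 7.68
position: [0.4541, -0.4102, 0.1879]
tcp_rot: [[-0.072, 0.997, 0.002], [0.997, 0.072, -0.003], [-0.003, 0.002, -1.0]]
force: [-0.2, -0.8, -0.6]
opening: 0.941
grasp_force: 0.0
```

```bash
python3 - <<'E'
from h import *
plan((.4836,-.0123,.18),down(10.6))
plan((.55,-.109,.16),down(-.8))
E
```

```text
t 7.68 shift [1.316 0.194 0.023] turn [ 0.002  0.004 -0.144] rows 9.56893404383355 0.9045256914688561
t 7.68 shift [0.979 0.391 0.091] turn [0.003 0.004 0.109] rows 7.608864724940016 0.6887943609464865
```

>>> step_arm(steps=[[0.12,0.05,0,0,0,0.05,-1],[0.25,0.1,0,0,0,0.1,-1],[0.38,0.15,0,0,0,0.11,-1],[0.51,0.2,0,0,0,0.11,-1],[0.64,0.26,0.02,0,0,0.11,-1],[0.77,0.31,0.05,0,0,0.11,-1],[0.9,0.36,0.08,0,0,0.11,-1],[0.98,0.39,0.09,0,0,0.11,-1]])

```text
time_s: 8.35
position: [0.5494, -0.1044, 0.1576]
tcp_rot: [[0.013, 1.0, 0.0], [1.0, -0.013, 0.001], [0.001, 0.0, -1.0]]
force: [-0.0, -0.9, -0.4]
opening: 0.998
grasp_force: 0.0
```

```bash
python3 - <<'E'
from h import *
plan((.55,-.109,.086),down(-.8))
E
```

```text
t 8.35 shift [-0.015  0.002  0.239] turn [ 0.    -0.001  0.001] rows 1.7204810666486807 0.009542900576367542
```

>>> step_arm(steps=[[-0.015,0,0.08,0,0,0,-1],[-0.015,0,0.15,0,0,0,-1],[-0.015,0,0.2,0,0,0,-1],[-0.015,0,0.225,0,0,0,-1],[-0.015,0,0.232,0,0,0,-1],[-0.015,0,0.232,0,0,0,-1]])

```text
time_s: 8.85
position: [0.549, -0.1123, 0.0884]
tcp_rot: [[0.015, 1.0, 0.0], [1.0, -0.015, 0.0], [0.0, 0.0, -1.0]]
force: [-0.1, -0.8, -0.5]
opening: 1.002
grasp_force: 0.0
```

>>> step_arm(steps=[[0,0,0,0,0,0,1],[0,0,0,0,0,0,1],[0,0,0,0,0,0,1],[0,0,0,0,0,0,1],[0,0,0,0,0,0,1],[0,0,0,0,0,0,1]])

```text
time_s: 9.35
position: [0.5495, -0.1123, 0.0891]
tcp_rot: [[0.014, 1.0, 0.002], [1.0, -0.014, -0.001], [-0.001, 0.002, -1.0]]
force: [0.7, -0.3, 1.9]
opening: 0.688
grasp_force: 30.0
```

>>> step_arm(steps=[[0,-0.01,0,0,0,0,1],[0,-0.025,0,0,0,0,1],[0,-0.045,0,0,0,0,1],[0,-0.065,0,0,0,0,1],[0,-0.085,0,0,0,0,1],[0,-0.105,0,0,0,0,1],[0,-0.125,0,0,0,0,1],[0,-0.145,0,0,0,0,1]])

```text
time_s: 10.02
position: [0.5054, -0.1117, 0.0891]
tcp_rot: [[0.015, 1.0, 0.002], [1.0, -0.015, -0.001], [-0.001, 0.002, -1.0]]
force: [3.2, 1.2, 5.9]
opening: 0.689
grasp_force: 30.0
```

>>> step_arm(steps=[[0,0,0,0,0,0,1],[0,0.02,0,0,0,0,1],[0,0.04,0,0,0,0,1],[0,0.06,0,0,0,0,1],[0,0.08,0,0,0,0,1],[0,0.1,0,0,0,0,1]])

```text
time_s: 10.52
position: [0.5321, -0.1111, 0.0892]
tcp_rot: [[0.014, 1.0, -0.006], [1.0, -0.014, 0.002], [0.001, -0.006, -1.0]]
force: [-4.7, 0.6, 12.0]
opening: 0.69
grasp_force: 30.0
```

>>> step_arm(steps=[[0,0.02,0,0,0,0,1],[0,0.04,0,0,0,0,1]])

```text
time_s: 10.68
position: [0.5442, -0.1113, 0.0892]
tcp_rot: [[0.014, 1.0, -0.006], [1.0, -0.014, 0.001], [0.001, -0.006, -1.0]]
force: [-4.6, -0.4, 11.5]
opening: 0.686
grasp_force: 30.0
```

Readings for C are in between because the hand is pressing down. Unload it slightly and slide again slowly.

>>> step_arm(steps=[[0,0,-0.003,0,0,0,1],[0,0,-0.003,0,0,0,1],[0,0,-0.003,0,0,0,1]])

```text
time_s: 10.93
position: [0.546, -0.1117, 0.0892]
tcp_rot: [[0.014, 1.0, -0.002], [1.0, -0.014, 0.001], [0.001, -0.002, -1.0]]
force: [-0.3, -0.1, 2.4]
opening: 0.687
grasp_force: 30.0
```

>>> step_arm(steps=[[0,-0.01,0,0,0,0,1],[0,-0.02,0,0,0,0,1],[0,-0.03,0,0,0,0,1],[0,-0.04,0,0,0,0,1],[0,-0.05,0,0,0,0,1],[0,-0.06,0,0,0,0,1],[0,-0.07,0,0,0,0,1],[0,-0.08,0,0,0,0,1]])

```text
time_s: 11.6
position: [0.5225, -0.1115, 0.0892]
tcp_rot: [[0.014, 1.0, -0.001], [1.0, -0.014, 0.0], [0.0, -0.001, -1.0]]
force: [1.7, -0.0, -3.5]
opening: 0.686
grasp_force: 30.0
```

>>> step_arm(steps=[[0,0,0,0,0,0,1],[0,0.01,0,0,0,0,1],[0,0.02,0,0,0,0,1],[0,0.03,0,0,0,0,1],[0,0.04,0,0,0,0,1],[0,0.05,0,0,0,0,1],[0,0.06,0,0,0,0,1],[0,0.07,0,0,0,0,1]])

```text
time_s: 12.27
position: [0.5445, -0.1118, 0.0892]
tcp_rot: [[0.014, 1.0, -0.0], [1.0, -0.014, 0.0], [0.0, -0.0, -1.0]]
force: [-0.8, 1.0, -3.3]
opening: 0.691
grasp_force: 30.0
```

C shows only 1–2 N of drag unloaded and about 4.6 N at a 20 N load. A rough block would give 14 N or more there, so C is polished. Lift it and head for the right pocket.

>>> step_arm(steps=[[0,0,-0.02,0,0,0,1],[0,0,-0.06,0,0,0,1],[0,0,-0.14,0,0,0,1],[0,0,-0.24,0,0,0,1],[0,0,-0.34,0,0,0,1],[0,0,-0.42,0,0,0,1],[0,0,-0.44,0,0,0,1]])

```text
time_s: 12.85
position: [0.5462, -0.1126, 0.2254]
tcp_rot: [[0.014, 1.0, 0.007], [1.0, -0.014, -0.003], [-0.003, 0.007, -1.0]]
force: [1.2, -0.8, -7.5]
opening: 0.689
grasp_force: 30.0
```

```bash
python3 - <<'E'
from h import *
print(bed(.038,-.059,.134),bed(.034,-.059,.034))
plan(bed(.038,-.059,.134),BED)
E
```

```text
[0.55886524 0.2368529  0.16156228] [0.55264932 0.29057553 0.07735277]
t 12.85 shift [1.166 0.024 0.21 ] turn [ 0.059  0.781 -0.157] rows 8.523621807183362 5.019135754128335
```

>>> step_arm(steps=[[0.08,0,0,0,0.05,0,1],[0.18,0,0,0,0.15,-0.02,1],[0.3,0.01,0,0.01,0.27,-0.05,1],[0.42,0.01,0,0.02,0.39,-0.08,1],[0.54,0.01,0,0.03,0.51,-0.1,1],[0.66,0.01,0,0.04,0.62,-0.13,1],[0.76,0.02,0,0.05,0.72,-0.15,1],[0.84,0.02,0,0.06,0.78,-0.16,1]])

```text
time_s: 13.52
position: [0.5536, 0.1406, 0.2192]
tcp_rot: [[-0.091, 0.993, -0.075], [0.812, 0.118, 0.572], [0.576, -0.009, -0.817]]
force: [0.5, -0.3, -7.9]
opening: 0.686
grasp_force: 30.0
```

```bash
python3 - <<'E'
from h import *
plan(bed(.038,-.059,.134),BED)
E
```

```text
t 13.52 shift [0.148 0.057 0.339] turn [-0.011 -0.004 -0.003] rows 2.693769217723643 0.0778224910915082
```

>>> step_arm(steps=[[0.03,0.01,0.06,0,0,0,1],[0.06,0.03,0.14,0,0,0,1],[0.1,0.04,0.22,0,0,0,1],[0.13,0.05,0.29,-0.01,0,0,1],[0.15,0.06,0.33,-0.01,0,0,1],[0.15,0.06,0.34,-0.01,0,0,1],[0.15,0.06,0.34,-0.01,0,0,1]])

```text
time_s: 14.1
position: [0.5594, 0.237, 0.1622]
tcp_rot: [[-0.093, 0.993, -0.068], [0.813, 0.115, 0.57], [0.575, -0.003, -0.818]]
force: [-0.7, -0.6, -8.1]
opening: 0.686
grasp_force: 30.0
```

```bash
python3 - <<'E'
from h import *
plan(bed(.04,-.059,.034),BED)
a=cap("top"); b=cap("scene")
A1=cv2.resize(a["image"][170:300,130:280],(600,520)); B1=cv2.resize(b["image"][75:205,300:400],(400,520)) 
B1=cv2.resize(b["image"][60:190,290:440],(600,520)); im=np.hstack([A1,B1]); im=cv2.resize(im,(800,347)); cv2.imwrite("pics/rack1.png",im[:,:,::-1])
E
```

```text
t 14.10 shift [ 0.005 -0.001  0.335] turn [-0.003 -0.001 -0.002] rows 2.409256641972284 0.022345212826457187
```

View pics/rack1.png

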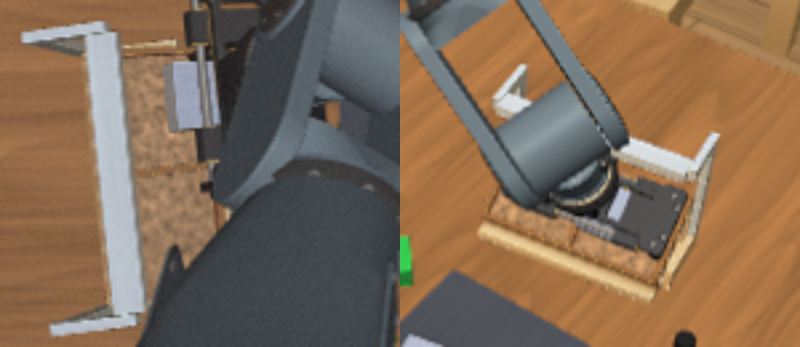

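The left panel shows the held block at (190,97), over the far (right) pocket and perhaps 5 mm off its middle. The hand clears the light bar. I'll descend along the bed normal with a 5 mm correction.

>>> step_arm(steps=[[0,-0.01,0.06,0,0,0,1],[0.01,-0.017,0.13,0,0,0,1],[0.01,-0.017,0.19,0,0,0,1],[0.01,-0.017,0.24,0,0,0,1],[0.01,-0.017,0.27,0,0,0,1],[0.01,-0.017,0.29,0,0,0,1],[0.01,-0.017,0.3,0,0,0,1],[0.01,-0.017,0.3,0,0,0,1]])

```text
time_s: 14.87
position: [0.5493, 0.2901, 0.0919]
tcp_rot: [[-0.092, 0.994, -0.065], [0.812, 0.113, 0.572], [0.576, -0.0, -0.817]]
force: [0.1, -0.6, -7.6]
opening: 0.689
grasp_force: 30.0
```

>>> step_arm(steps=[[0,0,0.005,0,0,0,1],[0,0,0.01,0,0,0,1],[0,0,0.015,0,0,0,1],[0,0,0.02,0,0,0,1],[0,0,0.02,0,0,0,1]])

```text
time_s: 15.28
position: [0.5486, 0.2937, 0.0872]
tcp_rot: [[-0.092, 0.994, -0.065], [0.812, 0.113, 0.572], [0.576, -0.0, -0.817]]
force: [-0.3, -0.8, -7.3]
opening: 0.69
grasp_force: 30.0
```

```bash
cat >> h.py <<'E'
def bs():
    s=read_state(); d=s["position"]-F; f=s["force"]; print("bed xyz",np.round([d@UP,-(d@A),d@N],4),"f up,y,n",np.round([f@UP,-(f@A),f@N],1),"F",np.round(f,1), s["time_s"])
E
python3 -c "
from h import *
bs()"
```

```text
bed xyz [ 0.0426 -0.0553  0.04  ] f up,y,n [-4.8  0.4 -5.6] F [-0.3 -0.8 -7.3] 15.2833
```

>>> step_arm(steps=[[0,0,0.005,0,0,0,1],[0,0,0.01,0,0,0,1],[0,0,0.014,0,0,0,1],[0,0,0.014,0,0,0,1]])

```text
time_s: 15.62
position: [0.5481, 0.2962, 0.0835]
tcp_rot: [[-0.092, 0.994, -0.066], [0.812, 0.113, 0.572], [0.576, -0.001, -0.817]]
force: [-0.7, -0.1, -7.9]
opening: 0.691
grasp_force: 30.0
```

>>> step_arm(steps=[[0,0,0.003,0,0,0,1],[0,0,0.006,0,0,0,1],[0,0,0.006,0,0,0,1]])

```text
time_s: 15.87
position: [0.5481, 0.2972, 0.0821]
tcp_rot: [[-0.092, 0.994, -0.066], [0.812, 0.113, 0.572], [0.576, -0.001, -0.817]]
force: [-0.4, -0.1, -8.0]
opening: 0.686
grasp_force: 30.0
```

```bash
python3 -c "
from h import *
bs()"
```

```text
bed xyz [ 0.0426 -0.0552  0.0338] f up,y,n [-4.6  0.4 -6.5] F [-0.4 -0.1 -8. ] 15.8667
```

>>> step_arm(steps=[[0,0,0.003,0,0,0,1],[0,0,0.006,0,0,0,1],[0,0,0.006,0,0,0,1]])

```text
time_s: 16.12
position: [0.5482, 0.2976, 0.0816]
tcp_rot: [[-0.093, 0.994, -0.065], [0.812, 0.113, 0.572], [0.576, 0.0, -0.817]]
force: [-0.7, -4.6, -2.2]
opening: 0.689
grasp_force: 30.0
```

>>> step_arm(steps=[[0,0,0.003,0,0,0,1],[0,0,0.006,0,0,0,1],[0,0,0.006,0,0,0,1]])

```text
time_s: 16.37
position: [0.5483, 0.2977, 0.0816]
tcp_rot: [[-0.094, 0.993, -0.065], [0.812, 0.114, 0.573], [0.576, 0.001, -0.817]]
force: [-2.6, -11.7, 8.1]
opening: 0.685
grasp_force: 30.0
```

```bash
python3 -c "
from h import *
bs()"
```

```text
bed xyz [ 0.0427 -0.0555  0.0331] f up,y,n [-4.6  3.9 13.2] F [ -2.6 -11.7   8.1] 16.3667
```

Cork contact. Back off the press slightly and slide down-slope towards the lip.

>>> step_arm(steps=[[0,0,-0.006,0,0,0,1],[-0.007,0,-0.006,0,0,0,1],[-0.014,0,-0.006,0,0,0,1],[-0.021,0,-0.006,0,0,0,1],[-0.028,0,-0.006,0,0,0,1],[-0.028,0,-0.006,0,0,0,1]])

```text
time_s: 16.87
position: [0.5502, 0.2908, 0.0768]
tcp_rot: [[-0.092, 0.994, -0.063], [0.812, 0.112, 0.573], [0.576, 0.002, -0.817]]
force: [1.5, -6.0, 4.0]
opening: 0.686
grasp_force: 30.0
```

```bash
python3 -c "
from h import *
bs()"
```

```text
bed xyz [ 0.034  -0.0566  0.0332] f up,y,n [-2.8 -0.8  6.8] F [ 1.5 -6.   4. ] 16.8667
```

>>> step_arm(steps=[[-0.005,0,-0.003,0,0,0,1],[-0.01,0,-0.003,0,0,0,1],[-0.01,0,-0.003,0,0,0,1]])

```text
time_s: 17.12
position: [0.5496, 0.288, 0.0748]
tcp_rot: [[-0.092, 0.994, -0.065], [0.812, 0.112, 0.572], [0.576, 0.0, -0.818]]
force: [0.5, -4.8, 0.6]
opening: 0.688
grasp_force: 30.0
```

>>> step_arm(steps=[[-0.005,0,0,0,0,0,1],[-0.01,0,0,0,0,0,1],[-0.01,0,0,0,0,0,1]])

```text
time_s: 17.37
position: [0.5497, 0.2864, 0.0738]
tcp_rot: [[-0.092, 0.994, -0.065], [0.811, 0.113, 0.574], [0.578, 0.0, -0.816]]
force: [0.5, -1.5, 4.1]
opening: 0.688
grasp_force: 30.0
```

```bash
python3 -c "
from h import *
bs()"
```

```text
bed xyz [ 0.0289 -0.0556  0.0332] f up,y,n [ 1.  -0.3  4.2] F [ 0.5 -1.5  4.1] 17.3667
```

>>> step_arm(steps=[[-0.004,0,0,0,0,0,1],[-0.004,0,0,0,0,0,1]])

```text
time_s: 17.53
position: [0.5497, 0.2863, 0.0737]
tcp_rot: [[-0.092, 0.994, -0.065], [0.81, 0.113, 0.575], [0.579, 0.0, -0.815]]
force: [0.9, 0.8, 5.5]
opening: 0.684
grasp_force: 30.0
```

```bash
python3 -c "
from h import *
bs()"
```

```text
bed xyz [ 0.0287 -0.0555  0.0333] f up,y,n [ 3.7 -1.   4.1] F [0.9 0.8 5.5] 17.5333
```

Lip contact confirmed. Release partway and retreat along the bed normal.

>>> step_arm(steps=[[0.003,0,0,0,0,0,-0.5],[0.003,0,0,0,0,0,-0.55],[0.003,0,0,0,0,0,-0.55],[0.003,0,-0.03,0,0,0,-0.55],[0.003,0,-0.1,0,0,0,-0.55],[0.003,0,-0.2,0,0,0,-0.7],[0.003,0,-0.32,0,0,0,-1],[0.003,0,-0.44,0,0,0,-1]])

```text
time_s: 18.2
position: [0.5573, 0.2093, 0.1817]
tcp_rot: [[-0.091, 0.994, -0.068], [0.812, 0.113, 0.572], [0.576, -0.003, -0.817]]
force: [0.3, 0.1, 0.8]
opening: 0.922
grasp_force: 0.0
```

```bash
python3 - <<'E'
from h import *
bs(); plan((.4836,-.0123,.2),down(10.6))
E
```

```text
bed xyz [ 0.0273 -0.0543  0.1661] f up,y,n [ 0.5 -0.3  0.6] F [0.3 0.1 0.8] 18.2
t 18.20 shift [-0.543 -0.328 -0.456] turn [ 0.025 -0.782 -0.089] rows 5.617399421126721 4.946170357986772
```

>>> step_arm(steps=[[-0.05,-0.03,-0.06,0,-0.08,-0.01,-1],[-0.13,-0.08,-0.14,0,-0.2,-0.03,-1],[-0.22,-0.13,-0.22,0.01,-0.33,-0.05,-1],[-0.31,-0.19,-0.3,0.01,-0.46,-0.06,-1],[-0.4,-0.25,-0.38,0.02,-0.59,-0.08,-1],[-0.48,-0.3,-0.43,0.02,-0.7,-0.09,-1],[-0.54,-0.33,-0.456,0.025,-0.78,-0.09,-1],[-0.54,-0.33,-0.456,0.025,-0.78,-0.09,-1]])

```text
time_s: 18.87
position: [0.4811, -0.0122, 0.1997]
tcp_rot: [[-0.183, 0.983, -0.0], [0.983, 0.183, -0.001], [-0.001, -0.001, -1.0]]
force: [-0.8, 0.7, -0.1]
opening: 0.998
grasp_force: 0.0
```

```bash
python3 - <<'E'
from h import *
plan((.4836,-.0123,.0875),down(10.6))
c=cap("top"); b=cap("scene")
A1=c["image"][170:300,130:280]; B1=b["image"][60:190,290:440]; im=cv2.resize(np.hstack([A1,B1]),(800,347),interpolation=cv2.INTER_CUBIC); cv2.imwrite("pics/rack2.png",im[:,:,::-1])
E
```

```text
t 18.87 shift [-0.002  0.008  0.374] turn [-0.001  0.001 -0.002] rows 2.690733983313243 0.012509247649422288
```

View pics/rack2.png

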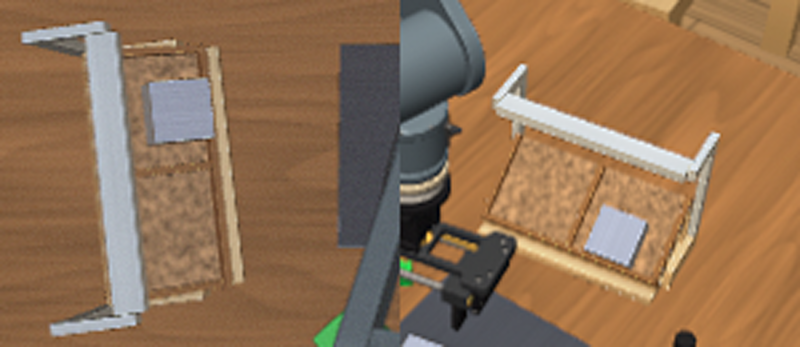

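C lies flat in the right pocket against the lip (left panel (180,110), right panel (615,235)). Now B.

>>> step_arm(steps=[[0,0.008,0.13,0,0,0,-1],[0,0.008,0.25,0,0,0,-1],[0,0.008,0.32,0,0,0,-1],[0,0.008,0.36,0,0,0,-1],[0,0.008,0.37,0,0,0,-1],[0,0.008,0.37,0,0,0,-1]])

```text
time_s: 19.47
position: [0.4863, -0.0099, 0.0875]
tcp_rot: [[-0.184, 0.983, 0.0], [0.983, 0.184, 0.003], [0.003, 0.001, -1.0]]
force: [0.7, -0.0, 0.5]
opening: 1.0
grasp_force: 0.0
```

>>> step_arm(steps=[[0,0,0,0,0,0,1],[0,0,0,0,0,0,1],[0,0,0,0,0,0,1],[0,0,0,0,0,0,1],[0,0,0,0,0,0,1],[0,0,0,0,0,0,1]])

```text
time_s: 19.97
position: [0.4855, -0.0102, 0.089]
tcp_rot: [[-0.184, 0.983, 0.001], [0.983, 0.184, 0.002], [0.001, 0.001, -1.0]]
force: [-2.1, -0.2, 4.7]
opening: 0.689
grasp_force: 30.0
```

>>> step_arm(steps=[[0,0.01,0,0,0,0,1],[0,0.025,0,0,0,0,1],[0,0.045,0,0,0,0,1],[0,0.065,0,0,0,0,1],[0,0.085,0,0,0,0,1],[0,0.105,0,0,0,0,1],[0,0.125,0,0,0,0,1],[0,0.145,0,0,0,0,1]])

```text
time_s: 20.63
position: [0.5282, -0.0022, 0.089]
tcp_rot: [[-0.184, 0.983, 0.0], [0.983, 0.184, 0.001], [0.001, 0.0, -1.0]]
force: [-3.3, -0.2, 5.5]
opening: 0.687
grasp_force: 30.0
```

>>> step_arm(steps=[[0,0,0,0,0,0,1],[0,-0.02,0,0,0,0,1],[0,-0.04,0,0,0,0,1],[0,-0.06,0,0,0,0,1],[0,-0.08,0,0,0,0,1],[0,-0.1,0,0,0,0,1],[0,-0.12,0,0,0,0,1]])

```text
time_s: 21.22
position: [0.4937, -0.0094, 0.0891]
tcp_rot: [[-0.184, 0.983, 0.005], [0.983, 0.184, 0.001], [-0.0, 0.005, -1.0]]
force: [3.2, 0.3, 4.7]
opening: 0.689
grasp_force: 30.0
```

B drags about 3 N at a 13 N load in both directions, the same as C and far below A. B is polished and goes to the left pocket.

>>> step_arm(steps=[[0,0,-0.02,0,0,0,1],[0,0,-0.06,0,0,0,1],[0,0,-0.14,0,0,0,1],[0,0,-0.24,0,0,0,1],[0,0,-0.34,0,0,0,1],[0,0,-0.42,0,0,0,1],[0,0,-0.44,0,0,0,1]])

```text
time_s: 21.8
position: [0.4928, -0.0091, 0.2225]
tcp_rot: [[-0.184, 0.983, 0.004], [0.983, 0.184, 0.001], [0.0, 0.004, -1.0]]
force: [1.0, -0.5, -8.3]
opening: 0.684
grasp_force: 30.0
```

```bash
python3 - <<'E'
from h import *
plan(bed(.042,.0625,.134),BED)
E
```

```text
t 21.80 shift [ 0.805 -0.037  0.195] turn [-0.023  0.777  0.088] rows 5.961786960242484 4.9173586993383855
```

>>> step_arm(steps=[[0.06,0,0,0,0.06,0,1],[0.14,-0.01,0,0,0.17,0.02,1],[0.22,-0.01,0,-0.01,0.29,0.03,1],[0.3,-0.01,0,-0.01,0.41,0.05,1],[0.38,-0.02,0,-0.02,0.53,0.06,1],[0.46,-0.02,0,-0.02,0.65,0.07,1],[0.52,-0.03,0,-0.02,0.75,0.085,1],[0.55,-0.03,0,-0.023,0.777,0.088,1]])

```text
time_s: 22.47
position: [0.4506, 0.1517, 0.2176]
tcp_rot: [[-0.088, 0.993, -0.074], [0.813, 0.115, 0.571], [0.576, -0.01, -0.817]]
force: [-0.6, -0.5, -9.4]
opening: 0.689
grasp_force: 30.0
```

```bash
python3 - <<'E'
from h import *
plan(bed(.042,.0625,.10),BED)
E
```

```text
t 22.47 shift [ 0.102 -0.011  0.405] turn [-0.01  -0.004 -0.007] rows 3.0034197005733216 0.08128832528240403
```

>>> step_arm(steps=[[0.03,0,0.06,0,0,0,1],[0.06,0,0.14,0,0,0,1],[0.09,-0.01,0.22,0,0,0,1],[0.1,-0.01,0.3,-0.01,0,-0.007,1],[0.1,-0.01,0.36,-0.01,0,-0.007,1],[0.1,-0.01,0.39,-0.01,0,-0.007,1],[0.1,-0.01,0.4,-0.01,0,-0.007,1],[0.1,-0.01,0.4,-0.01,0,-0.007,1]])

```text
time_s: 23.13
position: [0.4394, 0.2436, 0.1383]
tcp_rot: [[-0.098, 0.993, -0.062], [0.814, 0.115, 0.57], [0.573, 0.006, -0.819]]
force: [0.2, 0.4, -9.1]
opening: 0.687
grasp_force: 30.0
```

```bash
python3 - <<'E'
from h import *
bs(); plan(bed(.044,.0625,.034),BED)
E
```

```text
bed xyz [0.0414 0.0589 0.1032] f up,y,n [-4.9 -0.2 -7.7] F [ 0.2  0.4 -9.1] 23.1333
t 23.13 shift [ 0.009 -0.013  0.231] turn [0.006 0.001 0.004] rows 1.662513575917982 0.0447861651284639
```

>>> step_arm(steps=[[0,-0.005,0.05,0,0,0,1],[0.01,-0.01,0.1,0.005,0,0.004,1],[0.01,-0.012,0.14,0.005,0,0.004,1],[0.01,-0.012,0.17,0.005,0,0.004,1],[0.01,-0.012,0.19,0.005,0,0.004,1],[0.01,-0.012,0.205,0.005,0,0.004,1],[0.01,-0.012,0.215,0.005,0,0.004,1],[0.01,-0.012,0.215,0.005,0,0.004,1]])

```text
time_s: 23.8
position: [0.4328, 0.2827, 0.0883]
tcp_rot: [[-0.096, 0.993, -0.063], [0.813, 0.114, 0.571], [0.574, 0.004, -0.819]]
force: [0.3, 0.1, -8.2]
opening: 0.682
grasp_force: 30.0
```

```bash
python3 - <<'E'
from h import *
bs(); plan(bed(.044,.0625,.034),BED)
E
```

```text
bed xyz [0.0452 0.0609 0.0396] f up,y,n [-4.6 -0.3 -6.8] F [ 0.3  0.1 -8.2] 23.8
t 23.80 shift [-0.004 -0.005  0.019] turn [ 0.004 -0.001  0.002] rows 0.14219701425727793 0.029023867490032104
```

>>> step_arm(steps=[[0,0,0.005,0,0,0,1],[0,0,0.01,0,0,0,1],[0,0,0.016,0,0,0,1],[0,0,0.016,0,0,0,1]])

```text
time_s: 24.13
position: [0.4323, 0.2855, 0.0845]
tcp_rot: [[-0.096, 0.993, -0.063], [0.813, 0.114, 0.571], [0.574, 0.003, -0.819]]
force: [0.1, 0.4, -8.0]
opening: 0.685
grasp_force: 30.0
```

>>> step_arm(steps=[[0,0,0.003,0,0,0,1],[0,0,0.006,0,0,0,1],[0,0,0.006,0,0,0,1]])

```text
time_s: 24.38
position: [0.4323, 0.2862, 0.0836]
tcp_rot: [[-0.096, 0.993, -0.063], [0.813, 0.115, 0.571], [0.574, 0.004, -0.819]]
force: [-0.7, -3.0, -2.7]
opening: 0.682
grasp_force: 30.0
```

```bash
python3 -c "
from h import *
bs()"
```

```text
bed xyz [0.0454 0.0611 0.0336] f up,y,n [-3.9  1.1 -0.6] F [-0.7 -3.  -2.7] 24.3833
```

>>> step_arm(steps=[[-0.008,0,0,0,0,0,1],[-0.016,0,0,0,0,0,1],[-0.024,0,0,0,0,0,1],[-0.03,0,0,0,0,0,1],[-0.03,0,0,0,0,0,1]])

```text
time_s: 24.8
position: [0.4336, 0.2787, 0.0782]
tcp_rot: [[-0.095, 0.994, -0.062], [0.813, 0.114, 0.571], [0.574, 0.004, -0.819]]
force: [0.5, -5.2, 4.0]
opening: 0.686
grasp_force: 30.0
```

```bash
python3 -c "
from h import *
bs()"
```

```text
bed xyz [0.036  0.0606 0.0336] f up,y,n [-2.   0.1  6.3] F [ 0.5 -5.2  4. ] 24.8
```

>>> step_arm(steps=[[-0.004,0,0,0,0,0,1],[-0.008,0,0,0,0,0,1],[-0.008,0,0,0,0,0,1]])

```text
time_s: 25.05
position: [0.4338, 0.2769, 0.077]
tcp_rot: [[-0.095, 0.994, -0.062], [0.813, 0.114, 0.571], [0.575, 0.004, -0.818]]
force: [1.1, -5.9, 3.7]
opening: 0.684
grasp_force: 30.0
```

```bash
python3 -c "
from h import *
bs()"
```

```text
bed xyz [0.0339 0.0606 0.0336] f up,y,n [-2.8 -0.4  6.5] F [ 1.1 -5.9  3.7] 25.05
```

>>> step_arm(steps=[[-0.004,0,-0.002,0,0,0,1],[-0.008,0,-0.004,0,0,0,1],[-0.008,0,-0.004,0,0,0,1]])

```text
time_s: 25.3
position: [0.4336, 0.2752, 0.076]
tcp_rot: [[-0.095, 0.993, -0.063], [0.812, 0.114, 0.572], [0.575, 0.003, -0.818]]
force: [0.9, 3.6, -4.7]
opening: 0.687
grasp_force: 30.0
```

```bash
python3 -c "
from h import *
bs()"
```

```text
bed xyz [0.0319 0.061  0.0338] f up,y,n [ 0.1 -1.4 -5.8] F [ 0.9  3.6 -4.7] 25.3
```

>>> step_arm(steps=[[-0.004,0,0,0,0,0,1],[-0.006,0,0,0,0,0,1],[-0.006,0,0,0,0,0,1]])

```text
time_s: 25.55
position: [0.4336, 0.2749, 0.076]
tcp_rot: [[-0.096, 0.993, -0.064], [0.81, 0.115, 0.575], [0.578, 0.003, -0.816]]
force: [1.3, 7.7, -2.1]
opening: 0.688
grasp_force: 30.0
```

```bash
python3 -c "
from h import *
bs()"
```

```text
bed xyz [0.0317 0.061  0.034 ] f up,y,n [ 4.9 -2.2 -6. ] F [ 1.3  7.7 -2.1] 25.55
```

Lip reached, but the cork no longer carries the block. Lower about 1 mm, then release and retreat.

>>> step_arm(steps=[[0.004,0,0.003,0,0,0,1],[0.004,0,0.005,0,0,0,1],[0.004,0,0.005,0,0,0,1]])

```text
time_s: 25.8
position: [0.4336, 0.2753, 0.0758]
tcp_rot: [[-0.096, 0.993, -0.063], [0.812, 0.115, 0.572], [0.576, 0.004, -0.818]]
force: [1.3, -2.4, 7.5]
opening: 0.687
grasp_force: 30.0
```

```bash
python3 -c "
from h import *
bs()"
```

```text
bed xyz [0.0319 0.061  0.0336] f up,y,n [ 2.2 -1.   7.6] F [ 1.3 -2.4  7.5] 25.8
```

>>> step_arm(steps=[[0,0,0,0,0,0,-0.5],[0,0,0,0,0,0,-0.55],[0,0,0,0,0,0,-0.55],[0,0,-0.03,0,0,0,-0.55],[0,0,-0.1,0,0,0,-0.55],[0,0,-0.2,0,0,0,-0.7],[0,0,-0.32,0,0,0,-1],[0,0,-0.44,0,0,0,-1]])

```text
time_s: 26.47
position: [0.4408, 0.1987, 0.1836]
tcp_rot: [[-0.094, 0.993, -0.066], [0.813, 0.115, 0.57], [0.574, 0.0, -0.819]]
force: [0.9, 0.3, -0.6]
opening: 0.921
grasp_force: 0.0
```

```bash
python3 - <<'E'
from h import *
bs(); plan((.45,-.05,.25),down(6))
E
```

```text
bed xyz [0.0307 0.0627 0.166 ] f up,y,n [-0.2 -0.9 -0.6] F [ 0.9  0.3 -0.6] 26.4667
t 26.47 shift [-0.55  -0.065 -0.656] turn [-0.003 -0.778  0.013] rows 6.176735251620853 4.892341737365487
```

>>> step_arm(steps=[[-0.05,-0.01,-0.08,0,-0.08,0,-1],[-0.13,-0.02,-0.18,0,-0.2,0,-1],[-0.22,-0.03,-0.29,0,-0.33,0,-1],[-0.31,-0.04,-0.4,0,-0.46,0,-1],[-0.4,-0.05,-0.5,0,-0.59,0,-1],[-0.48,-0.06,-0.59,0,-0.7,0,-1],[-0.55,-0.065,-0.65,0,-0.78,0,-1],[-0.55,-0.065,-0.65,0,-0.78,0,-1]])

```text
time_s: 27.13
position: [0.4512, -0.0511, 0.2492]
tcp_rot: [[-0.112, 0.994, 0.007], [0.994, 0.112, -0.006], [-0.007, 0.006, -1.0]]
force: [-0.3, -0.0, -0.4]
opening: 0.999
grasp_force: 0.0
```

```bash
python3 - <<'E'
from h import *
c=cap("top"); b=cap("scene")
A1=cv2.resize(c["image"][175:295,130:230],(400,480),interpolation=cv2.INTER_CUBIC); B1=cv2.resize(c["image"][165:285,410:510],(400,480),interpolation=cv2.INTER_CUBIC); im=np.hstack([A1,B1]); cv2.imwrite("pics/end1.png",im[:,:,::-1])
save(b,"end2.png",None,1.2)
for nm,roi in(("C",(175,195,215,240)),("B",(175,235,222,285))):
    hsv=cv2.cvtColor(c["image"],cv2.COLOR_RGB2HSV); m=((hsv[...,2]>110)&(hsv[...,1]<70)).astype(np.uint8)
    x0,y0,x1,y1=roi; z=np.zeros_like(m); z[y0:y1,x0+10:x1]=m[y0:y1,x0+10:x1]
    k=max(cv2.findContours(z,0,2)[0],key=cv2.contourArea); print(nm,cv2.minAreaRect(k),cv2.contourArea(k))
E
```

```text
C ((196.8296661376953, 210.9447021484375), (23.14861488342285, 25.21070098876953), 86.18592071533203) 521.0
B ((201.0365753173828, 255.8292694091797), (24.62623405456543, 25.951412200927734), 83.6598129272461) 569.5
```

View pics/end1.png

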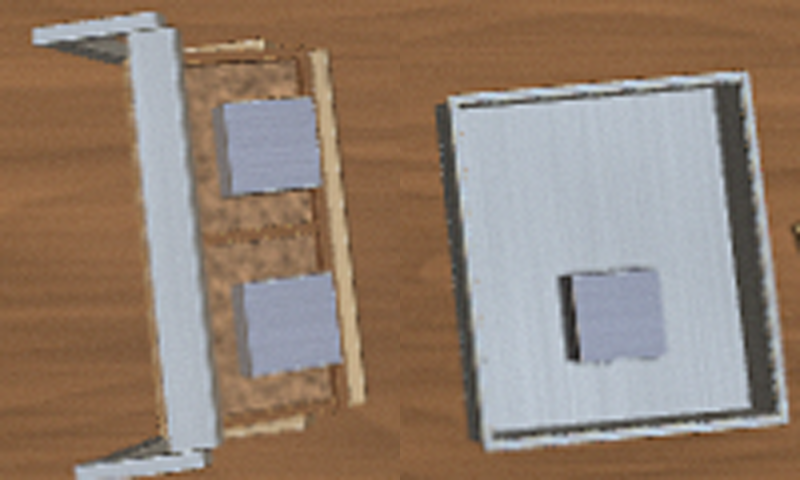

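View pics/end2.png

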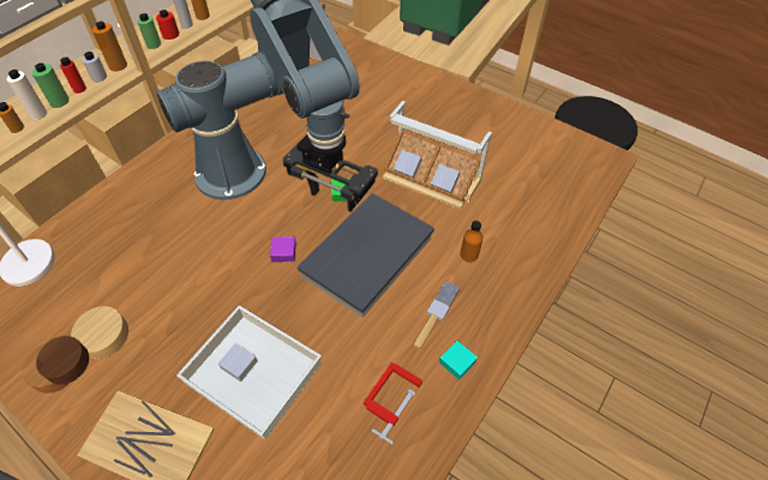

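The final views show B and C flat in the two pockets with their lower edges parallel to the lip, at left panel (290,325) and (270,145). A is flat in the tray at (620,315), and the bottle, brush and clamp have not moved. Handing in.

```bash
python3 -c "
from rig import *
print(hand_in())"
```

```text
the job is handed in; nothing more can be done
None
```

I handed the job in at about 27 s of robot time: polished blocks B and C lie flat against the rack's lip, one in each pocket, and rough block A lies flat in the tray. The final pictures showed the bottle, brush and clamp unmoved; I was not told the verdict.

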